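Gauge the mini fridge's levelling bar

TASK

Lay the aluminium levelling bar flat on the height gauge's stone base plate, with its round orange pad centred under the gauge's sprung foot, and let go of it. Then lower the gauge's blue slide gently until the foot rests on the pad with a spring force of about 5 N, and leave the slide standing there. Last, swing the red lock lever fully over to the back, and leave everything else on the table where it is.

Things in the scene. Friction and masses are not known exactly. Their poses are not given: they have to be found in the camera images.
- gauge: Height gauge fixed to the table. Origin on the table; x to its back (away from the robot at yaw 0), y left, z up. Marble plate, top 12 mm up, x -135 to 115, y -70 to 120 mm. Steel column 20 mm thick, 212 mm high, at x 95, y 0 mm. Foot axis upright at x 20, y 0 mm. Foot: steel disc, radius 8 mm, on a spring: 1.3 N at first touch, 0.7 N more per mm, hard stop after 12 mm.
- carriage: Blue slide of the gauge, carrying the foot; moves only up and down, stays where left (needs about 5 N down, 11 N up; friction 8 N). Origin on the foot's axis, at the underside of the unpressed foot. Starts 65 to 85 mm above the table, goes down to 20 mm. Its 28 mm wide arm has its underside 30 mm and top 48 mm above the origin, from 16 mm in front of the foot axis back to the column.
- knob_grip (a point): Grip point on the black round knob (24 mm diameter, 28 mm high, upright) on top of the slide's arm, on the foot's axis: 21 mm above the arm's top, 69 mm above the slide's origin; the knob's top is 7 mm higher. Moves with the slide.
- bar: Loose aluminium bar, 150 x 28 x 14 mm, about 0.2 kg. Origin at the centre of its underside, x along it to the pad end, z up. The round orange pad (radius 13 mm) stands on a screw 52 mm from the centre along +x. The pad's top is 6 to 20 mm above the bar's top: set differently each time, not known. The -x half is plain, to be gripped across the 28 mm.
- pad_axis (a point): Point on the axis of the orange pad at the height of the bar's top face (14 mm above its underside), not the top of the pad. Axes as the bar.
- lock (a joint): Red lock lever at the left of the gauge's plate: 0 = leaning 0.5 rad to the front (free), 1.0 rad = leaning 0.5 rad to the back (locked). Stiff: stays where left (about 1 N at the tip). Hinge along the gauge's y at x 25, y 90, z 34 mm of the gauge, on a grey block 70 x 50 x 25 mm on the plate.
- lock_tip (a point): Centre of the red ball (radius 13 mm) at the end of the lock lever, 60 mm from its hinge; at the start 53 mm above and 29 mm in front of the hinge.
- canister: Blue plastic canister with white snap lid, radius 45 mm, 89 mm high, standing; origin under its centre. Leave it alone.
- jar: Closed glass jar, radius 36 mm, 110 mm high, standing; origin under its centre. Leave it alone.
- mug: White ceramic mug, radius 40 mm, 90 mm high, standing, handle to its +y; origin under its centre. Leave it alone.
- spoon: Stainless spoon, 160 mm long along its x, lying flat behind the gauge. Leave it alone.
Not all that is in view belongs to the job. What is shaped like the bar but brown or green is not meant.

How it is judged:
By the outcome, as a careful person would: the job done as asked, in the order asked, and still so for the second after the job is handed in, with the robot touching nothing.
It also fails if it takes over 72 s, if anything falls off the work surface, if the arm or the gripper's body presses on something with over 40 N, if the wrist force passes 120 N, or if a joint passes its speed limit or range.

ROBOT

A 7-joint arm with a two-finger parallel gripper is mounted at the origin on the work surface. World frame = base frame: x ahead of the robot, y to its left, z up, the work surface at z = 0. Lengths are in m, angles in rad, forces in N, time in s.
With the tool pointing down it reaches from about 0.4 to 0.85 m from the base axis. Payload 10.4 kg.
Tool frame: the origin (TCP) lies between the finger pads; the fingertips stand manip.tip_extent ahead of it and the grasp point (between the pads) lies 6 mm ahead of it (manip.tip_extent is the distance from the TCP to the fingertips, in m); z points along the fingers, y is the line along which they close (so a half turn about z gives the same grasp; the last joint's range is limited). The gripper opens to 85 mm and grips with 20 to 120 N. Pads are 22 mm wide; open, the fingers measure 114 mm over their backs; the gripper's body (76 mm by 85 mm) begins 54 mm behind the grasp point. The pads swing forward as they close: fully open they stand 13 mm farther back than shut.
Start: joints at [-1.27, 0.332, -0.065, 1.46, 0.022, 1.35, -0.088], TCP at [0.199, 0.593, 0.233] pointing down, gripper open.
Joint ranges: [-2.6, 2.6], [-0.5, 2.12], [-1.47, 1.34], [0.16, 2.42], [-1.27, 4.41], [0.06, 2.06], [-2.6, 2.6]. Speed limits (rad/s): [2.22, 2.22, 2.79, 2.79, 3.14, 3.14, 3.14].

INTERFACE

Orientations are given as a unit quaternion [x, y, z, w].
In Python, from workcell import get_obs, optics, workorder, manip gives the robot as it stands.
- The arm moves only by the tool jog_arm, never from a script. Its argument "increments" is a list of rows, each a list of 7 numbers: the shift along the tool's x, y, z in m, then the turn, a rotation vector about the tool's x, y, z in rad, then the opening, from -1 (shut) to 1 (fully open). A call has 1 to 5 rows; each row is the pose to reach, as a shift and turn from the pose commanded when the call began, along the tool's axes at that moment; what a row does not reach only later rows make up. A row lasts 1/12 s, in which the tool goes at most 41.7 mm and 7.16 degrees, less where a joint would pass 70% of its speed; a pose out of reach is approached as far as the arm can. A call with a gripper value outside its range is refused whole. The fingers move at their own pace and stop on an object; "grip_force" is the grip in N (left out, the last holds). Time passes only in rows, so rows that repeat a pose let the fingers close. It gives the time, the measured TCP pose, the force, the opening and the grip force at its end, in the units of the state.
- get_obs(): the state, without advancing time (a new reading comes with each control period).
- optics.camera(name): name is "scene" or "side" or "wrist"; returns a dict with "color" (384x512x3 uint8, red, green, blue), "depth" (384x512 float32, m along the optical axis (not along the pixel's ray), 0 where there is no reading), "K" (3x3 intrinsics, pixels), "R" (3x3) and "t" (3): a world point X has camera coordinates R X + t. Camera axes: x right, y down, z forward; pixel columns grow to the right and rows downward; lengths in m; the calibration is good to about 2 mm. A picture is of the moment at which its call begins.
- workorder.hand_in(): hands the job in; it is judged then, once.
The state is a dict: "clock": time; "joint_pos": joint angles; "joint_velocities": joint speeds; "tau": joint torques, N m; "position": TCP position; "ee_rot": TCP orientation; "ft_force": force on the tool from outside, world axes, zero at the start; "torque": the same for the moment, N m; "grip_width": opening from 0.0 (shut) to 1.0 (fully open); "grasp_force": force on a finger pad.
Only numpy, scipy, OpenCV 4.12 (cv2) and the standard library are available. Lean on these libraries where they do the work, as an engineer would, in place of code of your own. Each camera call takes 0.05 s, during which the arm holds its last target. There are 200 camera calls.

## Working session

There is one attempt and no reset: what is moved stays moved. The work goes in short steps, Python scripts to look and compute and a tool call to move; the robot and the scene stay as the last step left them, time stands still between calls to the robot, and variables do not carry over. Pictures are saved under pics/ and viewed, at most 10 in all, crops included, and the job is handed in when it is done.

Besides the shell and the picture viewer there is one more tool, called after ">>>" as name(argument=value, ...) on one line, values as JSON. jog_arm: Moves the arm, as the interface text tells. Its arguments: {"type":"object","properties":{"increments":{"type":"array"},"grip_force":{"type":"number"}},"required":["increments"]}

```bash
mkdir -p pics; ls; cat > h.py <<'E'
import numpy as np, cv2
from workcell import get_obs, optics, workorder, manip
from scipy.spatial.transform import Rotation as Rn
def cam(n,save=None):
    c=optics.camera(n)
    if save: cv2.imwrite('pics/%s.png'%save,c['color'][:,:,::-1]); np.savez('pics/%s.npz'%save,**c)
    return c
def px(c,u,v,d=None):
    if d is None:
        w=c['depth'][int(v)-1:int(v)+2,int(u)-1:int(u)+2]; d=np.median(w[w>0])
    K=c['K'];p=np.array([(u-K[0,2])/K[0,0]*d,(v-K[1,2])/K[1,1]*d,d])
    return c['R'].T@(p-c['t'])
def pxz(c,u,v,z):
    K=c['K'];r=c['R'].T@np.array([(u-K[0,2])/K[0,0],(v-K[1,2])/K[1,1],1]);o=-c['R'].T@c['t']
    return o+r*(z-o[2])/r[2]
E
python3 - <<'E'
from h import *
a=cam('scene','s1');b=cam('side','d1');cam('wrist','w1')
im=np.hstack([cv2.imread('pics/s1.png'),cv2.imread('pics/d1.png')])
cv2.imwrite('pics/w1.png',cv2.imread('pics/w1.png'))
for c in(a,b):print(c['K'][0,0],-c['R'].T@c['t'],c['R'][2])
o=get_obs();print(o['clock'],o['position'],o['ee_rot'],o['grip_width'],manip.tip_extent)
E
```

```text
pics
422.1536835438492 [1.47259593 0.38190004 0.93127557] [-0.72964086 -0.30241065 -0.61332864]
389.00760214417164 [ 0.39227896 -0.77684963  0.79541539] [ 0.12478547  0.74316093 -0.65737389]
0.15 [0.19879484 0.59224932 0.23251241] [ 1.61212573e-01  9.86919559e-01 -5.35493629e-04 -5.86736624e-05] 1.001573039004195 0.025
```

View pics/s1.png

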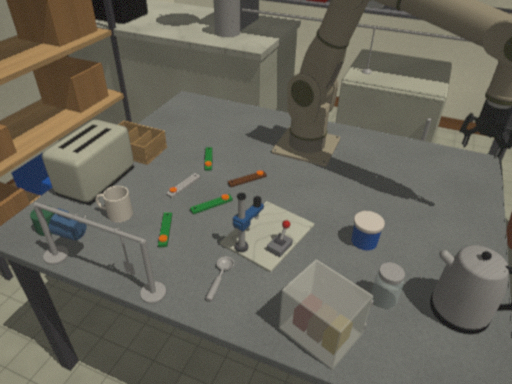

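View pics/d1.png

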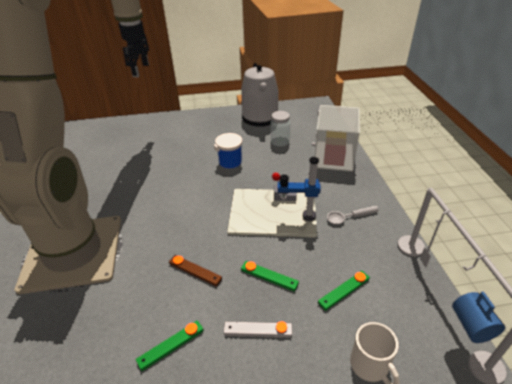

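Bar-like things in the side view: green at (170,345), (270,275) and (344,290), brown at (195,270), and white/silver at (258,329), which is scene (184,184). Only the silver one fits aluminium. Its pad end is at (283,328) in side and (172,190) in scene. I'll confirm that in an enlarged crop, together with the gauge.

```bash
python3 - <<'E'
import cv2,numpy as np
s=cv2.imread('pics/s1.png');d=cv2.imread('pics/d1.png')
f=lambda i,x,y,w,h:cv2.resize(i[y:y+h,x:x+w],(400,300),interpolation=cv2.INTER_CUBIC)
cv2.imwrite('pics/c1.png',np.vstack([np.hstack([f(s,150,160,80,60),f(s,220,185,100,75+10)]),np.hstack([f(d,215,300,80,60),f(d,220,150,112,84)])]))
E
```

```text
(no output)
```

View pics/c1.png

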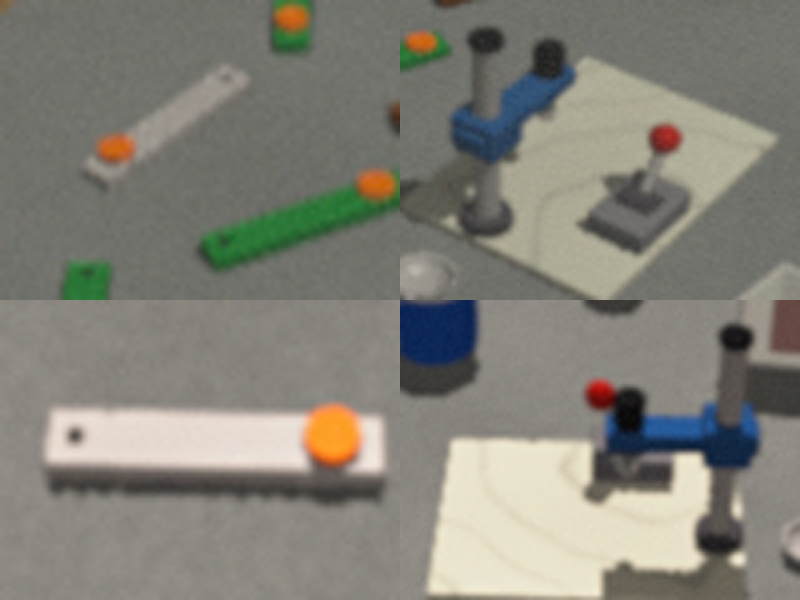

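The crop confirms it: the silver bar has its pad at side (282,327) and a plain end with a hole at (230,327). The gauge's column, blue arm, knob and red ball are all clear.

```bash
python3 - <<'E'
from h import *
np.set_printoptions(precision=4,suppress=True)
s=dict(np.load('pics/s1.npz'));d=dict(np.load('pics/d1.npz'))
print('plate side'); 
for p in [(234,188.6),(227.8,231.8)]: print(pxz(d,*p,.012))
print('plate scene')
for p in [(267,201.1),(314.5,224.1),(271.2,270),(220,244.5)]: print(pxz(s,*p,.012))
print('bar side',[pxz(d,*p,.014) for p in [(225,322),(224,333.4),(292,323),(291.8,334.4)]], px(d,245,328),px(d,281.6,326.8))
# two-view triangulation
def tri(ps,pd):
    P=[c['K']@np.c_[c['R'],c['t']] for c in(s,d)]
    X=cv2.triangulatePoints(P[0],P[1],np.array(ps,float).T,np.array(pd,float).T);return (X[:3]/X[3]).T
# crop->px
A=lambda x,y:(150+x/5,160+y/5);B=lambda x,y:(220+(x-400)/4,185+y*85/300);C=lambda x,y:(215+x/5,300+(y-300)/5);D=lambda x,y:(220+(x-400)/3.5714,150+(y-300)/3.5714)
pts=[(A(116,148),C(333,434)),(A(227,77),C(75,436)),(B(666,138),D(600,394)),(B(551,45),D(630,394)),(B(487,35),D(737,330))]
for n,x in zip(['pad','hole','ball','knobtop','coltop'],tri(*zip(*pts))):print(n,x)
# red ball depth, bar mask depth
for c,n in((s,'s'),(d,'d')):
    v,u=np.indices((384,512));D_=c['depth'];K=c['K']
    P=np.stack([(u-K[0,2])/K[0,0]*D_,(v-K[1,2])/K[1,1]*D_,D_],-1);W=(P-c['t'])@c['R'];
    hsv=cv2.cvtColor(c['color'],cv2.COLOR_RGB2HSV)
    red=((hsv[...,0]<6)|(hsv[...,0]>174))&(hsv[...,1]>150)&(D_>0)&(W[...,0]>.3)&(W[...,0]<.9)&(W[...,2]>.05)&(W[...,2]<.2)
    print(n,'red',red.sum(),np.median(W[red],0))
    m=(W[...,0]>.3)&(W[...,0]<.62)&(hsv[...,1]<60)&(W[...,2]>.009)&(W[...,2]<.03)&(W[...,1]<-.1)&(W[...,1]>-.4)&(c['color'].min(-1)>100)
    print('bar',m.sum(),W[m].mean(0),cv2.minAreaRect((W[m][:,:2]*1000).astype(np.float32)))
    bl=(abs(hsv[...,0].astype(int)-110)<12)&(hsv[...,1]>120)&(W[...,0]>.4)&(W[...,0]<.8)&(W[...,1]<.12)&(W[...,1]>-.2)&(W[...,2]>.05)
    print('blue',bl.sum(),W[bl].max(0),W[bl].min(0),np.percentile(W[bl][:,2],[5,50,95]))
E
```

```text
plate side
[0.46   0.1741 0.012 ]
[ 0.42  -0.011  0.012]
plate scene
[ 0.4191 -0.0072  0.012 ]
[0.4651 0.1762 0.012 ]
[0.7024 0.119  0.012 ]
[ 0.6707 -0.0604  0.012 ]
bar side [array([ 0.3832, -0.2916,  0.014 ]), array([ 0.3781, -0.319 ,  0.014 ]), array([ 0.5303, -0.3215,  0.014 ]), array([ 0.5235, -0.3484,  0.014 ])] [ 0.4252 -0.3149  0.0146] [ 0.5043 -0.3311  0.0221]
pad [ 0.504  -0.3288  0.0193]
hole [ 0.3914 -0.3046  0.0132]
ball [0.5823 0.1169 0.0873]
knobtop [0.5849 0.0239 0.1582]
coltop [0.6587 0.0071 0.2174]
s red 33 [0.5883 0.1171 0.0952]
bar 203 [ 0.447  -0.3142  0.0146] ((423.69891357421875, -309.98236083984375), (46.033424377441406, 213.37222290039062), 71.13115692138672)
blue 243 [0.6834 0.0367 0.1443] [ 0.5764 -0.0132  0.1108] [0.1195 0.1304 0.1398]
d red 45 [0.5795 0.1073 0.0958]
bar 704 [ 0.4437 -0.3173  0.0147] ((459.975830078125, -266.1817321777344), (189.08721923828125, 212.43045043945312), 44.991355895996094)
blue 401 [0.6785 0.0281 0.1444] [ 0.5668 -0.0187  0.111 ] [0.1165 0.1306 0.1409]
```

>>> jog_arm(increments=[[-0.16,-0.04,-0.09,0,0,-0.112,1],[-0.16,-0.04,-0.09,0,0,-0.112,1],[-0.16,-0.04,-0.09,0,0,-0.112,1],[-0.16,-0.04,-0.09,0,0,-0.112,1],[-0.16,-0.04,-0.09,0,0,-0.112,1]])

```text
clock: 0.57
position: [0.3426, 0.5008, 0.3258]
ee_rot: [0.108, 0.994, 0.001, 0.001]
ft_force: [0.9, 1.0, 0.4]
grip_width: 0.998
grasp_force: 0.0
```

>>> jog_arm(increments=[[-0.16,-0.12,0,0,0,0,1],[-0.16,-0.12,0,0,0,0,1],[-0.16,-0.12,0,0,0,0,1],[-0.16,-0.12,0,0,0,0,1],[-0.16,-0.12,0,0,0,0,1]])

```text
clock: 0.98
position: [0.471, 0.3495, 0.3231]
ee_rot: [0.107, 0.994, -0.0, 0.0]
ft_force: [0.9, 0.2, -0.8]
grip_width: 0.997
grasp_force: 0.0
```

>>> jog_arm(increments=[[-0.08,-0.18,0,0,0,0,1],[-0.08,-0.18,0,0,0,0,1],[-0.08,-0.18,0,0,0,0,1],[-0.08,-0.18,0,0,0,0,1],[-0.08,-0.18,0,0,0,0,1]])

```text
clock: 1.4
position: [0.5098, 0.1557, 0.3232]
ee_rot: [0.107, 0.994, -0.0, 0.0]
ft_force: [1.6, -0.5, 0.9]
grip_width: 1.002
grasp_force: 0.0
```

>>> jog_arm(increments=[[0,-0.2,0,0,0,0,1],[0,-0.2,0,0,0,0,1],[0,-0.2,0,0,0,0,1],[0,-0.2,0,0,0,0,1],[0,-0.2,0,0,0,0,1]])

```text
clock: 1.82
position: [0.4662, -0.0388, 0.3231]
ee_rot: [0.107, 0.994, 0.0, 0.0]
ft_force: [0.5, -0.7, 0.6]
grip_width: 0.994
grasp_force: 0.0
```

>>> jog_arm(increments=[[0,-0.2,0,0,0,0,1],[0,-0.2,0,0,0,0,1],[0,-0.2,0,0,0,0,1],[0,-0.2,0,0,0,0,1],[0,-0.2,0,0,0,0,1]])

```text
clock: 2.23
position: [0.4237, -0.2342, 0.3233]
ee_rot: [0.107, 0.994, 0.0, 0.0]
ft_force: [1.0, -0.9, 0.8]
grip_width: 0.997
grasp_force: 0.0
```

>>> jog_arm(increments=[[0,-0.075,0.15,0,0,0,1],[0,-0.075,0.15,0,0,0,1],[0,-0.075,0.15,0,0,0,1],[0,-0.075,0.15,0,0,0,1],[0,-0.075,0.15,0,0,0,1]])

```text
clock: 2.65
position: [0.4049, -0.3056, 0.1668]
ee_rot: [0.108, 0.994, 0.0, -0.005]
ft_force: [-0.3, 0.4, -0.9]
grip_width: 0.998
grasp_force: 0.0
```

```bash
python3 - <<'E'
from h import *
c=cam('wrist','w2');o=get_obs();print(o['clock'],o['position'],o['ee_rot'],-c['R'].T@c['t'])
E
```

```text
2.7 [ 0.40663504 -0.30487092  0.16984416] [ 1.07326866e-01  9.94218048e-01  2.84260478e-04 -3.36678524e-03] [ 0.33206532 -0.29063793  0.30818297]
```

View pics/w2.png

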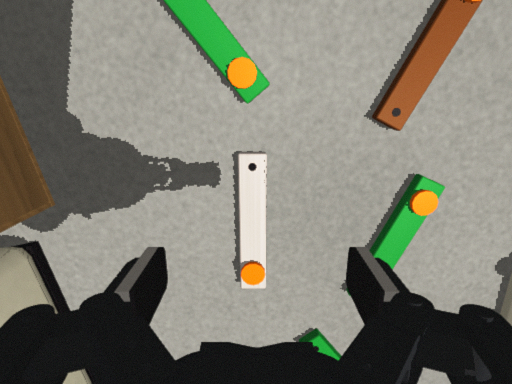

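The wrist view shows the silver bar upright in the image. The hole is at (252,167), the pad at (253,273), and the top-face ends run from (239,154)/(267,153) to (241,288)/(266,288).

```bash
python3 - <<'E'
from h import *
np.set_printoptions(precision=4,suppress=True)
c=dict(np.load('pics/w2.npz'))
C=np.array([pxz(c,*p,.014)[:2] for p in[(239,154),(267,153),(266,288),(241,288)]]);print(C,C.mean(0))
h=px(c,252.5,167);hz=pxz(c,252.5,167,.014);p=px(c,253,273);print(h,hz,p,px(c,253,220))
a=(C[2]+C[3]-C[0]-C[1])/2;print(np.linalg.norm(a),np.degrees(np.arctan2(a[1],a[0])))
a=(p-hz);print(np.degrees(np.arctan2(a[1],a[0])))
ex=np.array([np.cos(np.radians(-12.1)),np.sin(np.radians(-12.1))]);ey=np.array([-ex[1],ex[0]])
o=get_obs();print('tcp-centre in bar frame',(o['position'][:2]-C.mean(0))@ex,(o['position'][:2]-C.mean(0))@ey,o['position'])
E
```

```text
[[ 0.3766 -0.3174]
 [ 0.3814 -0.2909]
 [ 0.5269 -0.3224]
 [ 0.5211 -0.3492]] [ 0.4515 -0.32  ]
[ 0.3917 -0.3075  0.0143] [ 0.3918 -0.3075  0.014 ] [ 0.501  -0.3311  0.022 ] [ 0.4459 -0.319   0.0138]
0.14838349593413983 -12.316467498538636
-12.239764036513234
tcp-centre in bar frame -0.047036227843234135 0.005350219066672159 [ 0.4066 -0.3049  0.1698]
```

>>> jog_arm(increments=[[0,-0.005,0.04,0,0,0,1],[0,-0.005,0.07,0,0,0,1],[0,-0.005,0.1,0,0,0,1],[0,-0.005,0.1,0,0,0,1],[0,-0.005,0.1,0,0,0,1]])

```text
clock: 3.12
position: [0.4089, -0.3087, 0.0739]
ee_rot: [0.105, 0.994, 0.0, -0.001]
ft_force: [0.1, 0.2, 0.6]
grip_width: 0.999
grasp_force: 0.0
```

>>> jog_arm(increments=[[0,-0.002,0.02,0,0,0,1],[0,-0.002,0.035,0,0,0,1],[0,-0.002,0.045,0,0,0,1],[0,-0.002,0.045,0,0,0,1],[0,-0.002,0.045,0,0,0,1]])

```text
clock: 3.53
position: [0.409, -0.3115, 0.0296]
ee_rot: [0.106, 0.994, -0.0, 0.001]
ft_force: [0.3, 0.9, 1.2]
grip_width: 1.0
grasp_force: 0.0
```

>>> jog_arm(increments=[[0,0,0,0,0,0,-0.1],[0,0,0,0,0,0,-0.3],[0,0,0,0,0,0,-0.5],[0,0,0,0,0,0,-0.7],[0,0,0,0,0,0,-1]], grip_force=40)

```text
clock: 3.95
position: [0.4082, -0.3113, 0.0284]
ee_rot: [0.106, 0.994, 0.0, 0.0]
ft_force: [0.6, 0.2, -0.5]
grip_width: 0.299
grasp_force: 0.0
```

>>> jog_arm(increments=[[0,0,0,0,0,0,-1],[0,0,0,0,0,0,-1],[0,0,0,0,0,0,-1],[0,0,0,0,0,0,-1],[0,0,0,0,0,0,-1]])

```text
clock: 4.37
position: [0.408, -0.3113, 0.028]
ee_rot: [0.106, 0.994, 0.0, -0.0]
ft_force: [-0.3, 0.1, -0.5]
grip_width: -0.001
grasp_force: 0.0
```

```bash
python3 - <<'E'
from h import *
cam('wrist','w3');cam('side','d3')
f=cv2.resize(cv2.imread('pics/d3.png')[260:380,180:340],(533,400),interpolation=cv2.INTER_CUBIC)
w=cv2.resize(cv2.imread('pics/w3.png'),(267,200))
b=np.zeros((400,800,3),np.uint8);b[:,:533]=f;b[:200,533:]=w;cv2.imwrite('pics/m3.png',b)
E
```

```text
(no output)
```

View pics/m3.png

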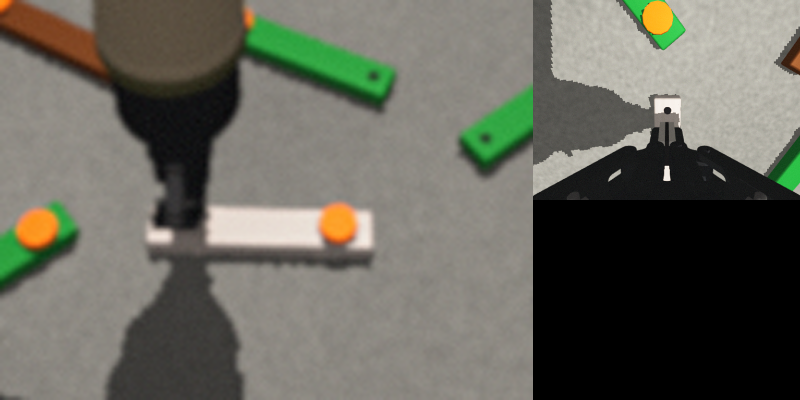

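The picture shows the shut fingers standing over the bar at about (180,225) in the crop. They closed above its top, so the tips reach less far than assumed. I'll touch down gently to calibrate.

>>> jog_arm(increments=[[0,0,0.001,0,0,0,-1],[0,0,0.002,0,0,0,-1],[0,0,0.003,0,0,0,-1],[0,0,0.003,0,0,0,-1]])

```text
clock: 4.8
position: [0.4079, -0.3112, 0.0248]
ee_rot: [0.106, 0.994, 0.0, -0.0]
ft_force: [-0.6, 0.2, -0.6]
grip_width: 0.001
grasp_force: 0.0
```

>>> jog_arm(increments=[[0,0,0.001,0,0,0,-1],[0,0,0.002,0,0,0,-1],[0,0,0.002,0,0,0,-1]])

```text
clock: 5.05
position: [0.408, -0.3112, 0.0229]
ee_rot: [0.106, 0.994, 0.0, -0.0]
ft_force: [0.4, 0.3, 0.3]
grip_width: -0.001
grasp_force: 0.0
```

>>> jog_arm(increments=[[0,0,0.001,0,0,0,-1],[0,0,0.002,0,0,0,-1],[0,0,0.002,0,0,0,-1]])

```text
clock: 5.3
position: [0.408, -0.3112, 0.0209]
ee_rot: [0.106, 0.994, 0.0, -0.0]
ft_force: [0.5, -0.2, -0.1]
grip_width: 0.001
grasp_force: 0.0
```

>>> jog_arm(increments=[[0,0,0.001,0,0,0,-1],[0,0,0.002,0,0,0,-1],[0,0,0.002,0,0,0,-1]])

```text
clock: 5.55
position: [0.4079, -0.3112, 0.0189]
ee_rot: [0.106, 0.994, 0.0, -0.0]
ft_force: [-1.0, -0.3, -0.7]
grip_width: -0.001
grasp_force: 0.0
```

```bash
python3 - <<'E'
from h import *
c=cam('side','d4');o=get_obs();print(o['position'],o['ft_force'])
cv2.imwrite('pics/m4.png',cv2.resize(cv2.imread('pics/d4.png')[295:345,210:300],(800,444),interpolation=cv2.INTER_CUBIC))
for u,v in[(230,329),(233,327),(233,325),(233,322),(235,320),(235,315),(240,325),(250,328)]:print(u,v,px(c,u,v))
E
```

```text
[ 0.40798856 -0.31119956  0.01894244] [ 0.12386809  0.04484123 -0.24858788]
230 329 [ 0.39228014 -0.36737814  0.10873963]
233 327 [ 0.3985064  -0.36548203  0.1109121 ]
233 325 [ 0.39900727 -0.36191303  0.11210003]
233 322 [ 0.39973232 -0.35827078  0.11672371]
235 320 [ 0.40476744 -0.33096861  0.07867056]
235 315 [ 0.40527124 -0.34997681  0.1266884 ]
240 325 [ 0.41370069 -0.3385328   0.06922816]
250 328 [ 0.43602452 -0.31778113  0.01607885]
```

View pics/m4.png

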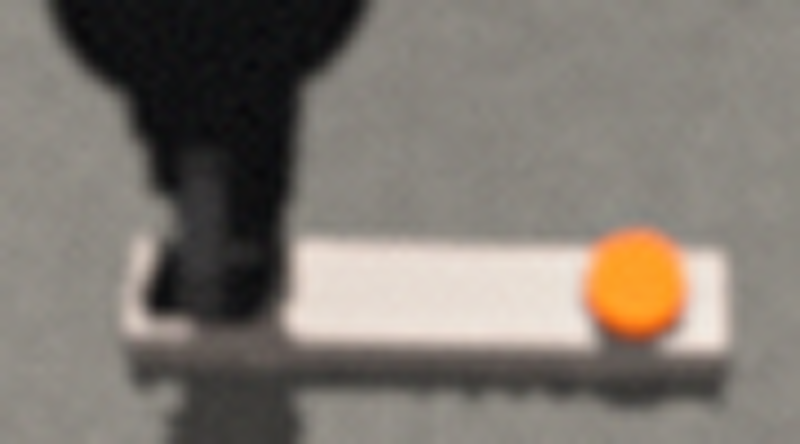

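```bash
python3 - <<'E'
from h import *
c=dict(np.load('pics/d4.npz'))
for y in(-.311,-.316,-.321,-.326):
  for z in(0,.008,.014,.02,.03):
    q=c['K']@(c['R']@np.array([.408,y,z])+c['t']);print(y,z,(q[:2]/q[2]).round(1))
np.set_printoptions(linewidth=200,precision=3,suppress=True)
print(np.array([[px(c,u,v)[2]*1000 for u in range(226,250,2)] for v in range(318,340,2)]).round())
E
```

```text
-0.311 0 [237.4 331.2]
-0.311 0.008 [237.2 329.3]
-0.311 0.014 [237.1 327.9]
-0.311 0.02 [236.9 326.4]
-0.311 0.03 [236.7 324. ]
-0.316 0 [237.7 333.2]
-0.316 0.008 [237.5 331.3]
-0.316 0.014 [237.4 329.9]
-0.316 0.02 [237.2 328.4]
-0.316 0.03 [236.9 326. ]
-0.321 0 [238.  335.3]
-0.321 0.008 [237.8 333.4]
-0.321 0.014 [237.6 331.9]
-0.321 0.02 [237.5 330.5]
-0.321 0.03 [237.2 328. ]
-0.326 0 [238.3 337.3]
-0.326 0.008 [238.1 335.4]
-0.326 0.014 [237.9 334. ]
-0.326 0.02 [237.8 332.5]
-0.326 0.03 [237.5 330.1]
[[  1.   2. 120. 122. 121.  70.  72.  76.   3.   1.   1.   1.]
 [  1.   2. 119. 119. 118.  71.  69.  64.   4.   1.   1.   1.]
 [ 15. 105. 116. 117. 116. 106.  90.  60.  16.  14.  15.  15.]
 [ 17. 106. 114. 115. 113. 105. 104.  71.  17.  16.  16.  14.]
 [111. 112. 112. 112. 110. 111. 108.  68.  17.  16.  15.  14.]
 [110. 111. 110. 110. 110. 111. 107.  23.  16.  15.  14.  14.]
 [ 18. 107. 107. 106. 106. 107. 101.  16.  17.  16.  15.  15.]
 [ 14.  14.  15.  14.  14.  15.  15.  14.  15.  15.  14.  14.]
 [  8.   9.   8.   8.   9.   9.  10.   8.   9.   9.   9.  10.]
 [  2.   2.   1.   2.   3.   2.   2.   2.   3.   1.   1.   2.]
 [  1.  -1.   1.   1.   1.   1.   1.   1.   1.   1.   2.   1.]]
```

```bash
python3 - <<'E'
from h import *
np.set_printoptions(linewidth=200,precision=4,suppress=True)
c=cam('wrist','w5')
print(get_obs()['ft_force'])
for v in range(180,300,6):
    print(v,c['color'][v,256],px(c,256,v),px(c,250,v)[2],px(c,268,v)[2])
cv2.imwrite('pics/m5.png',cv2.resize(cv2.imread('pics/w5.png')[170:290,176:336],(800,600),interpolation=cv2.INTER_CUBIC))
E
```

```text
[-0.1385  0.3861  0.6275]
180 [185 180 170] [ 0.3753 -0.3053 -0.0008] -0.0001304300894282434 0.00026516254417049967
186 [85 82 79] [ 0.3785 -0.306  -0.0006] -0.00029360808673098426 6.14109513095984e-05
192 [125 116 109] [ 0.3785 -0.306   0.0105] 0.010856537828061799 0.01027280687219495
198 [247 241 235] [ 0.3806 -0.3064  0.0137] 0.01361788667148188 0.01430585327613032
204 [246 240 234] [ 0.3836 -0.3071  0.014 ] 0.013969396398327547 0.013854268580729356
210 [246 238 229] [ 0.3867 -0.3077  0.014 ] 0.013548425909898021 0.013965248854078807
216 [37 36 36] [ 0.3898 -0.3084  0.0142] 0.01391611115848472 0.014076312458508503
222 [22 18 18] [ 0.3927 -0.309   0.0149] 0.014503074391070028 0.013825314055849067
228 [134 127 119] [ 0.3964 -0.3098  0.0138] 0.013855638507193374 0.01352643795821186
234 [68 63 59] [ 0.3997 -0.3105  0.0137] 0.014426271044002875 0.014574621511052072
240 [19 22 22] [ 0.3966 -0.3099  0.0273] 0.027605937829712768 0.027498691332852043
246 [22 22 19] [ 0.3964 -0.3098  0.034 ] 0.033949024991433846 0.034030044711914245
252 [21 23 23] [ 0.3965 -0.3098  0.0394] 0.03921804522716381 0.039828639277603536
258 [15 16 10] [ 0.3964 -0.3098  0.0446] 0.04422424021034231 0.04433819744980669
264 [19 16 18] [ 0.3963 -0.3098  0.0497] 0.0498985138775571 0.04925565843361132
270 [20 20 18] [ 0.3964 -0.3098  0.0541] 0.0539059919312124 0.05388194571104907
276 [29 27 26] [ 0.399  -0.3104  0.0541] 0.05870357017061316 0.05995935790108507
282 [24 25 21] [ 0.4016 -0.3109  0.0541] 0.06302175265169496 0.0637837059918717
288 [28 29 29] [ 0.4043 -0.3115  0.0542] 0.06545835989481331 0.06725435129088884
294 [26 27 25] [ 0.4068 -0.312   0.0543] 0.06553436085692073 0.07047201942969496
```

View pics/m5.png

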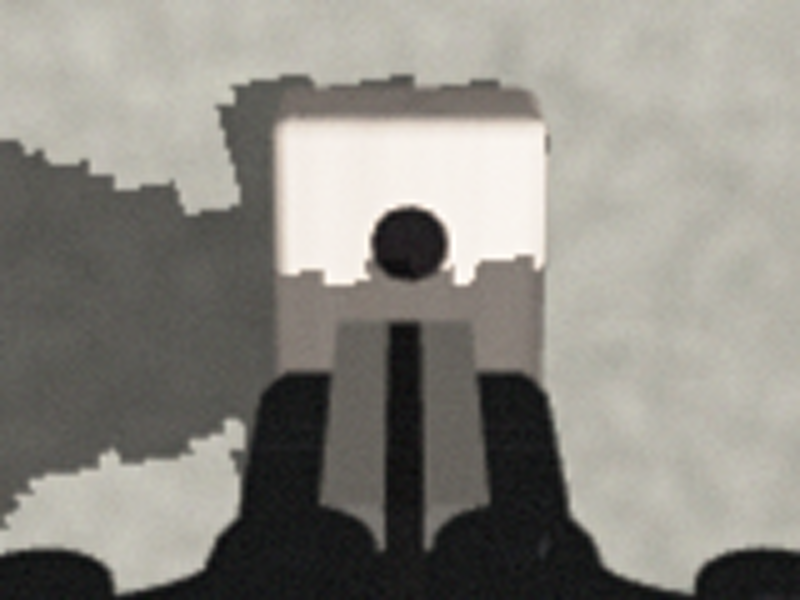

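The enlarged wrist view shows the shut fingertips ending at crop row ~320, which depth puts at z≈0.022, still above the bar top at 0.014. I'll keep descending until they touch.

>>> jog_arm(increments=[[0,0,0.001,0,0,0,-1],[0,0,0.002,0,0,0,-1],[0,0,0.003,0,0,0,-1],[0,0,0.004,0,0,0,-1],[0,0,0.004,0,0,0,-1]])

```text
clock: 6.07
position: [0.4081, -0.3113, 0.0159]
ee_rot: [0.106, 0.994, 0.001, 0.0]
ft_force: [-5.0, 3.7, 17.5]
grip_width: -0.002
grasp_force: 8.5
```

>>> jog_arm(increments=[[0,0,0.001,0,0,0,-1],[0,0,0.002,0,0,0,-1],[0,0,0.002,0,0,0,-1]])

```text
clock: 6.32
position: [0.4082, -0.3113, 0.0157]
ee_rot: [0.106, 0.994, 0.001, 0.0]
ft_force: [-15.9, 11.7, 48.9]
grip_width: -0.004
grasp_force: 24.8
```

>>> jog_arm(increments=[[0,0,-0.01,0,0,0,-1],[0,0,-0.025,0,0,0,0],[0,0,-0.025,0,0,0,1],[0,0,-0.025,0,0,0,1],[0,0,-0.025,0,0,0,1]])

```text
clock: 6.73
position: [0.408, -0.311, 0.0376]
ee_rot: [0.106, 0.994, 0.0, -0.0]
ft_force: [0.6, 0.4, 0.4]
grip_width: 0.564
grasp_force: 0.0
```

>>> jog_arm(increments=[[0,0,0,0,0,0,1],[0,0,0,0,0,0,1],[0,0,0,0,0,0,1],[0,0,0,0,0,0,1],[0,0,0,0,0,0,1]])

```text
clock: 7.15
position: [0.408, -0.3112, 0.0379]
ee_rot: [0.106, 0.994, 0.0, -0.0]
ft_force: [-0.2, 0.1, -0.6]
grip_width: 1.004
grasp_force: 0.0
```

```bash
python3 - <<'E'
from h import *
np.set_printoptions(linewidth=200,precision=4,suppress=True)
c=cam('wrist','w6');o=get_obs();print(o['position'],o['ft_force'],o['grip_width'])
# bar top points and finger points in tool frame
v,u=np.indices((384,512));D=c['depth'];K=c['K']
W=(np.stack([(u-K[0,2])/K[0,0]*D,(v-K[1,2])/K[1,1]*D,D],-1)-c['t'])@c['R']
T=(W-o['position'])@Rn.from_quat(o['ee_rot']).as_matrix()
m=(D>0)&(abs(T[...,0])<.02)&(abs(T[...,1])<.065)&(T[...,2]<.02)
for lo,hi in((-.065,-.05),(-.05,-.03),(-.03,.03),(.03,.05),(.05,.065)):
    k=m&(T[...,1]>lo)&(T[...,1]<hi);print(lo,k.sum(),np.percentile(T[k][:,2],[50,95,99]) if k.any() else '')
b=(W[...,2]>.011)&(W[...,2]<.017)&(c['color'].min(-1)>90)&(abs(T[...,1])<.05)
print(b.sum(),np.percentile(T[b][:,1],[1,50,99]),np.percentile(T[b][:,0],[1,99]))
E
```

```text
[ 0.408  -0.3113  0.0379] [-0.838   0.1725  0.6943] 1.0006268274270473
-0.065 5269 [-0.0647 -0.0389 -0.0233]
-0.05 5802 [-0.0611 -0.019  -0.0135]
-0.03 10184 [-0.0813 -0.0726 -0.071 ]
0.03 5659 [-0.0586 -0.0188 -0.0136]
0.05 5528 [-0.0652 -0.0405 -0.024 ]
7315 [-0.0139 -0.0005  0.0133] [-0.0793  0.0298]
```

>>> jog_arm(increments=[[0,0,0.015,0,0,0,1],[0,0,0.028,0,0,0,1],[0,0,0.036,0,0,0,1],[0,0,0.037,0,0,0,0.6],[0,0,0.037,0,0,0,0.2]])

```text
clock: 7.62
position: [0.4075, -0.3112, 0.0005]
ee_rot: [0.106, 0.994, 0.0, -0.001]
ft_force: [-0.5, -0.1, 0.0]
grip_width: 0.753
grasp_force: 0.0
```

>>> jog_arm(increments=[[0,0,0,0,0,0,-0.1],[0,0,0,0,0,0,-0.25],[0,0,0,0,0,0,-0.4],[0,0,0,0,0,0,-0.6],[0,0,0,0,0,0,-0.6]])

```text
clock: 8.03
position: [0.4085, -0.3115, 0.0018]
ee_rot: [0.106, 0.994, -0.0, 0.001]
ft_force: [-2.6, 0.1, 5.5]
grip_width: 0.317
grasp_force: 42.1
```

>>> jog_arm(increments=[[0,0,0,0,0,0,-0.8],[0,0,-0.01,0,0,0,-0.8],[0,0,-0.025,0,0,0,-0.8],[0,0,-0.045,0,0,0,-0.8],[0,0,-0.045,0,0,0,-0.8]], grip_force=60)

```text
clock: 8.45
position: [0.4095, -0.3125, 0.0495]
ee_rot: [0.106, 0.994, -0.001, 0.002]
ft_force: [1.1, -1.8, -0.4]
grip_width: 0.31
grasp_force: 59.5
```

>>> jog_arm(increments=[[0,0.03,0,0,0,0,-0.8],[0,0.06,0,0,0,0,-0.8],[0,0.09,0,0,0,0,-0.8],[0,0.12,0,0,0,0,-0.8],[-0.003,0.15,0,0,0,0,-0.8]])

```text
clock: 8.87
position: [0.442, -0.1637, 0.046]
ee_rot: [0.106, 0.994, 0.0, -0.0]
ft_force: [0.9, -0.7, -1.8]
grip_width: 0.309
grasp_force: 59.6
```

>>> jog_arm(increments=[[0,0.03,0,0,0,0,-0.8],[0,0.06,0,0,0,0,-0.8],[0,0.09,0,0,0,0,-0.8],[0,0.12,0,0,0,0,-0.8],[-0.003,0.13,0,0,0,0,-0.8]])

```text
clock: 9.28
position: [0.473, -0.034, 0.046]
ee_rot: [0.103, 0.995, 0.001, -0.0]
ft_force: [-0.2, 1.1, -1.0]
grip_width: 0.307
grasp_force: 59.6
```

>>> jog_arm(increments=[[0,0,0,0,0,0,-0.8],[0,0,0,0,0,0,-0.8]])

```text
clock: 9.45
position: [0.4727, -0.0389, 0.046]
ee_rot: [0.105, 0.994, -0.0, -0.0]
ft_force: [0.3, -0.4, -1.2]
grip_width: 0.309
grasp_force: 59.6
```

```bash
python3 - <<'E'
from h import *
s=cam('scene','s7');d=cam('side','d7');cam('wrist','w7')
f=lambda i,x,y:cv2.resize(i[y:y+75,x:x+100],(400,300),interpolation=cv2.INTER_CUBIC)
a=cv2.imread('pics/s7.png');b=cv2.imread('pics/d7.png');w=cv2.imread('pics/w7.png')
cv2.imwrite('pics/m7.png',np.vstack([np.hstack([f(a,205,180),f(b,225,150)]),np.hstack([f(b,225,200),cv2.resize(w,(400,300))])]))
print(get_obs()['position'])
E
```

```text
[ 0.47232418 -0.04020688  0.04601556]
```

View pics/m7.png

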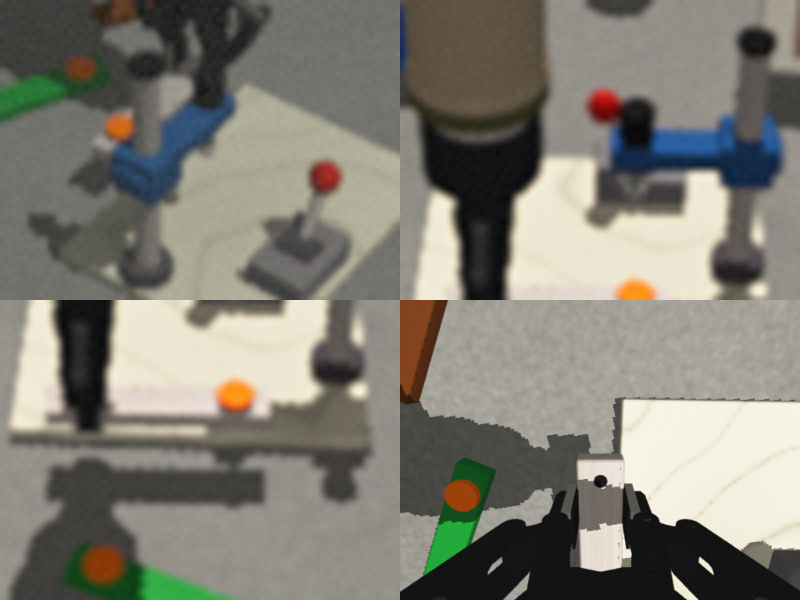

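```bash
python3 - <<'E'
from h import *
np.set_printoptions(precision=4,suppress=True)
s=dict(np.load('pics/s7.npz'));d=dict(np.load('pics/d7.npz'))
P=[c['K']@np.c_[c['R'],c['t']] for c in(s,d)]
def tri(a,b):
    X=cv2.triangulatePoints(P[0],P[1],np.array([a],float).T,np.array([b],float).T);return (X[:3]/X[3])[:,0]
def org(c,box):
    x,y,w,h=box;i=cv2.cvtColor(c['color'],cv2.COLOR_RGB2HSV)[y:y+h,x:x+w]
    m=(i[...,0]>7)&(i[...,0]<22)&(i[...,1]>190)&(i[...,2]>150)
    q=np.argwhere(m);return q[:,::-1].mean(0)+[x,y],m.sum(),np.ptp(q,0)
a=org(s,(225,203,20,20));b=org(d,(275,215,20,20));print(a,b)
p=tri(a[0],b[0]);t=get_obs()['position'];print('pad',p,px(d,*b[0]),'rel',p-t)
ex=np.array([.9774,-.2113]);ey=np.array([.2113,.9774]);r=(p-t)[:2];print(r@ex,r@ey)
# column sanity: knob and column tops, refined using first pictures
for c,n in((dict(np.load('pics/s1.npz')),'s'),(d,'d')):
    D=c['depth'];v,u=np.indices(D.shape);K=c['K']
    W=(np.stack([(u-K[0,2])/K[0,0]*D,(v-K[1,2])/K[1,1]*D,D],-1)-c['t'])@c['R']
    dk=(c['color'].max(-1)<70)
    for nm,x0,y0,z0,z1 in(('knobtop',.585,.024,.15,.17),('coltop',.659,.007,.205,.225)):
        m=dk&(np.hypot(W[...,0]-x0,W[...,1]-y0)<.03)&(W[...,2]>z0)&(W[...,2]<z1);print(n,nm,m.sum(),W[m].mean(0),np.percentile(W[m],[3,97],0).ravel(),)
E
```

```text
(array([234.5, 211.5]), np.int64(20), array([3, 5])) (array([283.4054, 223.6216]), np.int64(37), array([5, 7]))
pad [ 0.5675 -0.0594  0.0635] [ 0.5667 -0.0615  0.0661] rel [ 0.0951 -0.0192  0.0175]
0.09702536138275537 0.0013749843783581912
s knobtop 39 [0.589  0.0237 0.1567] [0.5786 0.0147 0.1503 0.596  0.0336 0.1615]
s coltop 52 [0.6616 0.0067 0.2159] [ 0.6508 -0.0036  0.2098  0.6699  0.0168  0.2198]
d knobtop 46 [0.582  0.0162 0.1575] [0.5729 0.0095 0.1514 0.5914 0.0271 0.161 ]
d coltop 51 [ 0.6549 -0.0005  0.2159] [ 0.6461 -0.008   0.2076  0.6635  0.0112  0.2197]
```

>>> jog_arm(increments=[[0,0.025,0,0,0,0,-0.8],[0,0.05,0,0,0,0,-0.8],[0,0.07,0,0,0,0,-0.8],[0,0.084,0,0,0,0,-0.8],[0,0.084,0,0,0,0,-0.8]])

```text
clock: 10.02
position: [0.4909, 0.0455, 0.0461]
ee_rot: [0.105, 0.995, 0.0, 0.0]
ft_force: [0.2, -0.4, -1.4]
grip_width: 0.311
grasp_force: 59.7
```

>>> jog_arm(increments=[[0,0,0.01,0,0,0,-0.8],[0,0,0.018,0,0,0,-0.8],[0,0,0.024,0,0,0,-0.8],[0,0,0.024,0,0,0,-0.8],[0,0,0.024,0,0,0,-0.8]])

```text
clock: 10.43
position: [0.4899, 0.0423, 0.0214]
ee_rot: [0.106, 0.994, -0.0, -0.001]
ft_force: [-0.6, 0.3, -1.9]
grip_width: 0.31
grasp_force: 59.7
```

```bash
python3 - <<'E'
from h import *
np.set_printoptions(precision=4,suppress=True)
s=cam('scene','s8');d=cam('side','d8');o=get_obs();print(o['position'],o['ft_force'])
for k,c in(('s',s),('d',d)):
    D=c['depth'];v,u=np.indices(D.shape);K=c['K']
    W=(np.stack([(u-K[0,2])/K[0,0]*D,(v-K[1,2])/K[1,1]*D,D],-1)-c['t'])@c['R']
    i=cv2.cvtColor(c['color'],cv2.COLOR_RGB2HSV)
    m=(i[...,0]>5)&(i[...,0]<22)&(i[...,1]>170)&(i[...,2]>90)&(np.hypot(W[...,0]-.586,W[...,1]-.024)<.04)
    print(k,m.sum(),W[m].mean(0) if m.any() else '')
a=cv2.imread('pics/s8.png');b=cv2.imread('pics/d8.png')
f=lambda i,x,y:cv2.resize(i[y:y+75,x:x+60],(400,500),interpolation=cv2.INTER_CUBIC)
cv2.imwrite('pics/m8.png',np.hstack([f(a,225,190),f(b,265,165)]))
E
```

```text
[0.4905 0.0429 0.0222] [-0.1553  0.6713 -1.5977]
s 25 [0.5889 0.0246 0.0427]
d 33 [0.5841 0.0202 0.0427]
```

View pics/m8.png

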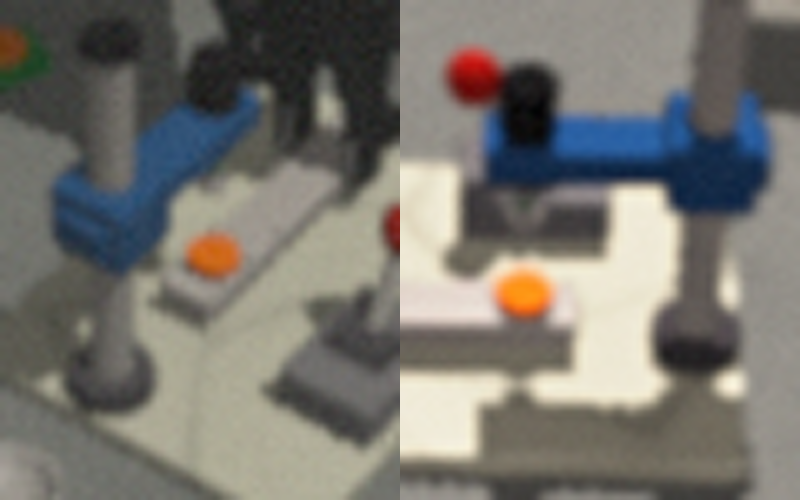

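>>> jog_arm(increments=[[0,0,0.002,0,0,0,-0.8],[0,0,0.004,0,0,0,-0.8],[0,0,0.006,0,0,0,-0.8],[0,0,0.0075,0,0,0,-0.8],[0,0,0.0075,0,0,0,-0.8]])

```text
clock: 10.95
position: [0.4903, 0.0434, 0.0143]
ee_rot: [0.106, 0.994, -0.0, -0.0]
ft_force: [-1.1, 0.3, -1.8]
grip_width: 0.307
grasp_force: 59.7
```

>>> jog_arm(increments=[[0,0,0.0005,0,0,0,-0.8],[0,0,0.001,0,0,0,-0.8],[0,0,0.001,0,0,0,-0.8],[0,0,0.001,0,0,0,-0.8]])

```text
clock: 11.28
position: [0.4905, 0.0434, 0.0139]
ee_rot: [0.106, 0.994, 0.0, -0.0]
ft_force: [-3.5, -0.0, 5.5]
grip_width: 0.312
grasp_force: 63.2
```

>>> jog_arm(increments=[[0,0,0,0,0,0,-0.2],[0,0,0,0,0,0,0.2],[0,0,0,0,0,0,0.6],[0,0,0,0,0,0,1],[0,0,0,0,0,0,1]])

```text
clock: 11.7
position: [0.4905, 0.0434, 0.0136]
ee_rot: [0.106, 0.994, 0.0, 0.0]
ft_force: [0.3, -0.3, -0.2]
grip_width: 0.94
grasp_force: 0.0
```

>>> jog_arm(increments=[[0,0,-0.03,0,0,0,1],[0,0,-0.07,0,0,0,1],[0,0,-0.11,0,0,0,1],[0,0,-0.15,0,0,0,1],[0,0,-0.18,0,0,0,1]])

```text
clock: 12.12
position: [0.491, 0.0431, 0.1969]
ee_rot: [0.106, 0.994, 0.001, 0.001]
ft_force: [1.0, 0.8, -0.4]
grip_width: 0.998
grasp_force: 0.0
```

>>> jog_arm(increments=[[0,0,-0.03,0,0,0,1],[0,0,-0.03,0,0,0,1],[0,0,-0.03,0,0,0,1]])

```text
clock: 12.37
position: [0.4913, 0.0436, 0.225]
ee_rot: [0.106, 0.994, 0.001, 0.001]
ft_force: [-0.9, 0.3, -1.2]
grip_width: 0.999
grasp_force: 0.0
```

```bash
python3 - <<'E'
from h import *
c=cam('wrist','w9');cam('scene','s9');cam('side','d9');print(get_obs()['position'],get_obs()['ee_rot'],-c['R'].T@c['t'])
w=cv2.imread('pics/w9.png');f=lambda i,x,y:cv2.resize(i[y:y+75,x:x+60],(288,360),interpolation=cv2.INTER_CUBIC)
b=np.zeros((384,800,3),np.uint8);b[:,:512]=w;b[:360,512:]=f(cv2.imread('pics/d9.png'),265,165);cv2.imwrite('pics/m9.png',b)
E
```

```text
[0.48981153 0.04325851 0.2224188 ] [ 1.05682793e-01  9.94399480e-01 -3.50828858e-04 -8.35451590e-04] [0.41671653 0.05827548 0.36546637]
```

View pics/m9.png

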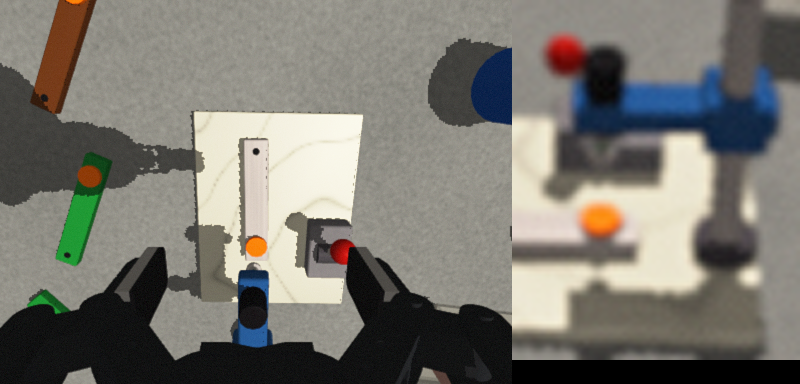

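The wrist view shows the released bar on the plate. The pad is at (256,247), the foot tip at (254,267), the arm's front edge at (239–268,270) and the knob at (253,302). The plate's front corners are at (193,111) and (363,114).

```bash
python3 - <<'E'
from h import *
np.set_printoptions(precision=4,suppress=True)
c=dict(np.load('pics/w9.npz'));h=cv2.cvtColor(c['color'],cv2.COLOR_RGB2HSV)
D=c['depth'];v,u=np.indices(D.shape);K=c['K']
W=(np.stack([(u-K[0,2])/K[0,0]*D,(v-K[1,2])/K[1,1]*D,D],-1)-c['t'])@c['R']
def rect(n,m):
    r=cv2.minAreaRect((W[m][:,:2]*1000).astype(np.float32));print(n,m.sum(),np.round(r[0],1),np.round(r[1],1),round(r[2],1),'z',np.percentile(W[m][:,2],[5,50,95]))
org=(h[...,0]>7)&(h[...,0]<22)&(h[...,1]>190)&(u>235)&(u<280)&(v>225)&(v<265);rect('pad',org)
blue=(abs(h[...,0].astype(int)-108)<14)&(h[...,1]>120)&(u>225)&(u<285)&(v>260)&(v<350);rect('arm',blue&(W[...,2]>.12)&(W[...,2]<.138))
dk=(c['color'].max(-1)<60)&(W[...,2]>.15)&(W[...,2]<.166)&(u>230)&(u<280)&(v>270);rect('knob',dk)
q=np.argwhere(dk);print(q.min(0),q.max(0))
print('plate',pxz(c,193,111,.012),pxz(c,363,114,.012),'foot',px(c,254,267))
red=((h[...,0]<6)|(h[...,0]>174))&(h[...,1]>170)&(u>300)&(W[...,2]>.05);rect('red',red)
E
```

```text
pad 319 [583.8  22.8] [24.  23.3] 81.0 z [0.032  0.0338 0.0349]
arm 1147 [602.6  16. ] [37.1 76.7] 76.0 z [0.122  0.129  0.1304]
knob 648 [582.2  19.8] [22.  22.2] 62.7 z [0.1519 0.1571 0.1582]
[300 238] [328 266]
plate [ 0.4171 -0.0127  0.012 ] [0.46   0.1714 0.012 ] foot [0.5791 0.0217 0.087 ]
red 411 [500.8  92.2] [179.8  24.1] 14.4 z [0.0869 0.0945 0.0998]
```

>>> jog_arm(increments=[[-0.03,-0.001,0,0,0,0,1],[-0.06,-0.002,0,0,0,0,1],[-0.085,-0.002,0,0,0,0,1],[-0.096,-0.002,0,0,0,0,1],[-0.096,-0.002,0,0,0,0,1]])

```text
clock: 12.93
position: [0.5848, 0.0203, 0.2215]
ee_rot: [0.106, 0.994, -0.001, -0.001]
ft_force: [-1.2, -0.4, 1.0]
grip_width: 1.001
grasp_force: 0.0
```

>>> jog_arm(increments=[[0,0,0.025,0,0,0,0.5],[0,0,0.05,0,0,0,0.4],[0,0,0.07,0,0,0,0.4],[0,0,0.085,0,0,0,0.4],[0,0,0.085,0,0,0,0.4]], grip_force=20)

```text
clock: 13.35
position: [0.5808, 0.0213, 0.1347]
ee_rot: [0.106, 0.994, -0.001, -0.003]
ft_force: [-0.6, 0.1, -0.2]
grip_width: 0.694
grasp_force: 0.0
```

>>> jog_arm(increments=[[0,0,0,0,0,0,0.2],[0,0,0,0,0,0,0],[0,0,0,0,0,0,-0.1]])

```text
clock: 13.6
position: [0.5843, 0.0213, 0.1398]
ee_rot: [0.106, 0.994, 0.0, 0.001]
ft_force: [-0.3, 1.3, 1.3]
grip_width: 0.45
grasp_force: 0.0
```

>>> jog_arm(increments=[[0,0,0,0,0,0,-0.2],[0,0,0,0,0,0,-0.3],[0,0,0,0,0,0,-0.35],[0,0,0,0,0,0,-0.4],[0,0,0,0,0,0,-0.45]])

```text
clock: 14.02
position: [0.5839, 0.0206, 0.1388]
ee_rot: [0.106, 0.994, -0.0, 0.0]
ft_force: [-0.6, -2.5, 2.3]
grip_width: 0.276
grasp_force: 7.1
```

>>> jog_arm(increments=[[0,0,0,0,0,0,-0.6],[0,0,0,0,0,0,-0.8],[0,0,0,0,0,0,-0.8],[0,0,0,0,0,0,-0.8]])

```text
clock: 14.35
position: [0.5839, 0.0206, 0.1388]
ee_rot: [0.106, 0.994, -0.0, 0.0]
ft_force: [-2.5, -4.3, 4.7]
grip_width: 0.276
grasp_force: 19.7
```

```bash
python3 - <<'E'
from h import *
o=get_obs();print(o['position'],o['ft_force'],o['torque'],o['grip_width'],o['grasp_force'],o['clock'])
E
```

```text
[0.58387438 0.02063356 0.13877747] [-2.51581272 -4.31798311  4.69069459] [-0.89952338  0.52155266 -0.01910247] 0.2760750349504392 19.715740978717804 14.35
```

>>> jog_arm(increments=[[0,0,0,0,0,0,-0.2],[0,0,0,0,0,0,0.3],[0,0,0,0,0,0,0.7],[0,0,0,0,0,0,1],[0,0,0,0,0,0,1]])

```text
clock: 14.77
position: [0.5839, 0.0216, 0.1385]
ee_rot: [0.106, 0.994, 0.0, -0.0]
ft_force: [0.1, 0.7, 0.4]
grip_width: 0.942
grasp_force: 0.0
```

>>> jog_arm(increments=[[0,0,-0.03,0,0,0,1],[0,0,-0.06,0,0,0,1],[0,0.002,-0.085,0,0,0,1],[0.03,0.002,-0.085,0,0,0,1],[0.06,0.002,-0.085,0,0,0,1]])

```text
clock: 15.18
position: [0.5264, 0.0355, 0.2247]
ee_rot: [0.106, 0.994, -0.0, 0.001]
ft_force: [-0.9, 0.2, 0.9]
grip_width: 1.002
grasp_force: 0.0
```

>>> jog_arm(increments=[[0.02,0,0,0,0,0,1],[0.036,0,0,0,0,0,1],[0.036,0,0.03,0,0,0,1],[0.036,0,0.07,0,0,0,1],[0.036,0,0.11,0,0,0,1]])

```text
clock: 15.6
position: [0.4911, 0.044, 0.1134]
ee_rot: [0.105, 0.994, 0.001, 0.002]
ft_force: [0.8, 1.1, -0.3]
grip_width: 1.002
grasp_force: 0.0
```

>>> jog_arm(increments=[[0,0,0.03,0,0,0,1],[0,0,0.06,0,0,0,1],[0,0,0.08,0,0,0,1],[0,0,0.08,0,0,0,1]])

```text
clock: 15.93
position: [0.4877, 0.0429, 0.03]
ee_rot: [0.106, 0.994, -0.001, -0.003]
ft_force: [-1.4, -1.1, 0.5]
grip_width: 0.999
grasp_force: 0.0
```

>>> jog_arm(increments=[[0,0,0.008,0,0,0,1],[0,0,0.016,0,0,0,1],[0,0,0.016,0,0,0,0.5],[0,0,0.016,0,0,0,0.2],[0,0,0.016,0,0,0,0]], grip_force=30)

```text
clock: 16.35
position: [0.4911, 0.0435, 0.0184]
ee_rot: [0.106, 0.994, 0.0, 0.001]
ft_force: [0.6, 0.1, 0.4]
grip_width: 0.603
grasp_force: 0.0
```

>>> jog_arm(increments=[[0,0,0,0,0,0,-0.2],[0,0,0,0,0,0,-0.4],[0,0,0,0,0,0,-0.6],[0,0,0,0,0,0,-0.8],[0,0,0,0,0,0,-0.8]])

```text
clock: 16.77
position: [0.4909, 0.0436, 0.0183]
ee_rot: [0.106, 0.994, 0.0, 0.0]
ft_force: [-1.1, 0.5, 5.4]
grip_width: 0.315
grasp_force: 29.6
```

>>> jog_arm(increments=[[0,-0.001,-0.001,0,0,0,-0.8],[0.001,-0.002,-0.001,0,0,0,-0.8],[0.001,-0.003,-0.001,0,0,0,-0.8],[0.001,-0.003,0,0,0,0,-0.8],[0.001,-0.003,0,0,0,0,-0.8]])

```text
clock: 17.18
position: [0.4886, 0.0404, 0.0183]
ee_rot: [0.106, 0.994, 0.0, -0.0]
ft_force: [-7.4, -1.3, 15.9]
grip_width: 0.322
grasp_force: 31.6
```

>>> jog_arm(increments=[[0,0,0,0,0,0,-0.2],[0,0,0,0,0,0,0.3],[0,0,0,0,0,0,0.7],[0,0,0,0,0,0,1],[0,0,0,0,0,0,1]])

```text
clock: 17.6
position: [0.4888, 0.0406, 0.0175]
ee_rot: [0.106, 0.994, -0.0, -0.0]
ft_force: [0.1, -0.2, 0.2]
grip_width: 0.943
grasp_force: 0.0
```

>>> jog_arm(increments=[[0,0,-0.03,0,0,0,1],[0,0,-0.07,0,0,0,1],[0,0,-0.11,0,0,0,1],[0,0,-0.15,0,0,0,1],[0,0,-0.18,0,0,0,1]])

```text
clock: 18.02
position: [0.4893, 0.0403, 0.2008]
ee_rot: [0.106, 0.994, 0.001, 0.001]
ft_force: [1.1, 1.0, 0.3]
grip_width: 1.001
grasp_force: 0.0
```

>>> jog_arm(increments=[[0,0,-0.025,0,0,0,1],[0,0,-0.025,0,0,0,1],[0,0,-0.025,0,0,0,1],[0,0,-0.025,0,0,0,1]])

```text
clock: 18.35
position: [0.4885, 0.0406, 0.2219]
ee_rot: [0.106, 0.994, -0.0, -0.0]
ft_force: [-0.8, 0.3, -0.0]
grip_width: 1.004
grasp_force: 0.0
```

```bash
cat > m.py <<'E'
from h import *
np.set_printoptions(precision=4,suppress=True)
def run(n):
    c=cam('wrist',n);h=cv2.cvtColor(c['color'],cv2.COLOR_RGB2HSV)
    D=c['depth'];v,u=np.indices(D.shape);K=c['K']
    W=(np.stack([(u-K[0,2])/K[0,0]*D,(v-K[1,2])/K[1,1]*D,D],-1)-c['t'])@c['R']
    def rect(n,m):
        if m.sum()<5: return print(n,'none')
        r=cv2.minAreaRect((W[m][:,:2]*1000).astype(np.float32));print(n,m.sum(),np.round(r[0],1),np.round(r[1],1),round(r[2],1),'z',np.percentile(W[m][:,2],[5,50,95]))
    near=np.hypot(W[...,0]-.584,W[...,1]-.022)<.035
    org=(h[...,0]>7)&(h[...,0]<22)&(h[...,1]>190)&near;rect('pad',org)
    rect('knob',(c['color'].max(-1)<60)&(W[...,2]>.15)&(W[...,2]<.166)&near)
    b=(W[...,2]>.022)&(W[...,2]<.029)&(c['color'].min(-1)>80)&(abs(W[...,0]-.53)<.1)&(abs(W[...,1]-.03)<.06);rect('bar',b)
    o=get_obs();print(o['clock'],o['position'])
E
python3 -c "from m import run;run('w10')"
```

```text
pad 328 [581.6  19.3] [23.7 24. ] 77.3 z [0.0318 0.0338 0.035 ]
knob 663 [582.   19.9] [22.5 23.1] 51.7 z [0.1515 0.157  0.158 ]
bar 2544 [532.   30.5] [ 28.  150.5] 77.9 z [0.0244 0.0258 0.027 ]
18.4 [0.4882 0.0405 0.2214]
```

>>> jog_arm(increments=[[-0.03,0,0,0,0,0,1],[-0.06,0,0,0,0,0,1],[-0.085,0,0,0,0,0,1],[-0.096,0,0,0,0,0,1],[-0.096,0,0,0,0,0,1]])

```text
clock: 18.82
position: [0.5836, 0.0195, 0.2205]
ee_rot: [0.106, 0.994, -0.001, -0.001]
ft_force: [-0.5, 0.7, -1.0]
grip_width: 0.996
grasp_force: 0.0
```

>>> jog_arm(increments=[[0,0,0.025,0,0,0,0.5],[0,0,0.05,0,0,0,0.4],[0,0,0.07,0,0,0,0.4],[0,0,0.083,0,0,0,0.3],[0,0,0.083,0,0,0,0.1]])

```text
clock: 19.23
position: [0.5802, 0.0206, 0.1364]
ee_rot: [0.106, 0.994, -0.001, -0.003]
ft_force: [0.2, 0.6, -0.4]
grip_width: 0.549
grasp_force: 0.0
```

>>> jog_arm(increments=[[0,0,0,0,0,0,-0.1],[0,0,0,0,0,0,-0.25],[0,0,0,0,0,0,-0.4],[0,0,0,0,0,0,-0.6],[0,0,0,0,0,0,-0.8]], grip_force=50)

```text
clock: 19.65
position: [0.5834, 0.0207, 0.1409]
ee_rot: [0.106, 0.994, 0.001, 0.001]
ft_force: [-0.9, 0.6, 5.5]
grip_width: 0.257
grasp_force: 48.8
```

>>> jog_arm(increments=[[0,0,0,0,0,0,-0.8],[0,0,0,0,0,0,-0.8],[0,0,0,0,0,0,-0.8],[0,0,0,0,0,0,-0.8]])

```text
clock: 19.98
position: [0.5834, 0.0207, 0.1401]
ee_rot: [0.106, 0.994, 0.0, 0.001]
ft_force: [3.5, 1.2, 4.2]
grip_width: 0.263
grasp_force: 48.8
```

>>> jog_arm(increments=[[0,0,0.002,0,0,0,-0.8],[0,0,0.005,0,0,0,-0.8],[0,0,0.009,0,0,0,-0.8],[0,0,0.013,0,0,0,-0.8],[0,0,0.017,0,0,0,-0.8]])

```text
clock: 20.4
position: [0.5834, 0.0207, 0.1228]
ee_rot: [0.106, 0.994, 0.0, 0.001]
ft_force: [2.4, 1.2, 5.7]
grip_width: 0.259
grasp_force: 48.9
```

>>> jog_arm(increments=[[0,0,0.004,0,0,0,-0.8],[0,0,0.008,0,0,0,-0.8],[0,0,0.012,0,0,0,-0.8],[0,0,0.015,0,0,0,-0.8],[0,0,0.018,0,0,0,-0.8]])

```text
clock: 20.82
position: [0.5834, 0.0206, 0.1048]
ee_rot: [0.106, 0.994, 0.0, 0.001]
ft_force: [3.8, 1.4, 5.6]
grip_width: 0.255
grasp_force: 48.9
```

>>> jog_arm(increments=[[0,0,0.001,0,0,0,-0.8],[0,0,0.002,0,0,0,-0.8],[0,0,0.003,0,0,0,-0.8],[0,0,0.004,0,0,0,-0.8],[0,0,0.005,0,0,0,-0.8]])

```text
clock: 21.23
position: [0.5833, 0.0207, 0.0999]
ee_rot: [0.106, 0.994, 0.0, 0.001]
ft_force: [4.8, 2.5, 4.9]
grip_width: 0.258
grasp_force: 48.8
```

>>> jog_arm(increments=[[0,0,0.0004,0,0,0,-0.8],[0,0,0.0008,0,0,0,-0.8],[0,0,0.0012,0,0,0,-0.8],[0,0,0.0016,0,0,0,-0.8],[0,0,0.002,0,0,0,-0.8]])

```text
clock: 21.65
position: [0.5834, 0.0207, 0.098]
ee_rot: [0.106, 0.994, 0.0, 0.001]
ft_force: [4.8, 2.7, 4.7]
grip_width: 0.26
grasp_force: 48.8
```

>>> jog_arm(increments=[[0,0,0.0005,0,0,0,-0.8],[0,0,0.001,0,0,0,-0.8],[0,0,0.0015,0,0,0,-0.8],[0,0,0.002,0,0,0,-0.8]])

```text
clock: 21.98
position: [0.5833, 0.0207, 0.096]
ee_rot: [0.106, 0.994, 0.0, 0.001]
ft_force: [4.5, 2.6, 4.8]
grip_width: 0.258
grasp_force: 48.8
```

>>> jog_arm(increments=[[0,0,0.0005,0,0,0,-0.8],[0,0,0.001,0,0,0,-0.8],[0,0,0.0015,0,0,0,-0.8],[0,0,0.002,0,0,0,-0.8]])

```text
clock: 22.32
position: [0.5833, 0.0207, 0.094]
ee_rot: [0.106, 0.994, 0.0, 0.001]
ft_force: [4.9, 1.8, 4.7]
grip_width: 0.255
grasp_force: 48.8
```

>>> jog_arm(increments=[[0,0,0.0003,0,0,0,-0.8],[0,0,0.0006,0,0,0,-0.8],[0,0,0.001,0,0,0,-0.8]])

```text
clock: 22.57
position: [0.5833, 0.0206, 0.0931]
ee_rot: [0.106, 0.994, 0.0, 0.001]
ft_force: [4.2, 2.1, 6.0]
grip_width: 0.255
grasp_force: 48.9
```

>>> jog_arm(increments=[[0,0,0.0003,0,0,0,-0.8],[0,0,0.0006,0,0,0,-0.8],[0,0,0.001,0,0,0,-0.8]])

```text
clock: 22.82
position: [0.5834, 0.0207, 0.0922]
ee_rot: [0.106, 0.994, 0.0, 0.001]
ft_force: [4.0, 2.0, 7.2]
grip_width: 0.261
grasp_force: 49.0
```

>>> jog_arm(increments=[[0,0,0.0003,0,0,0,-0.8],[0,0,0.0006,0,0,0,-0.8],[0,0,0.001,0,0,0,-0.8]])

```text
clock: 23.07
position: [0.5834, 0.0207, 0.0912]
ee_rot: [0.106, 0.994, 0.0, 0.001]
ft_force: [2.8, 2.7, 8.1]
grip_width: 0.259
grasp_force: 49.1
```

>>> jog_arm(increments=[[0,0,0.0003,0,0,0,-0.8],[0,0,0.0006,0,0,0,-0.8],[0,0,0.001,0,0,0,-0.8]])

```text
clock: 23.32
position: [0.5834, 0.0207, 0.0903]
ee_rot: [0.106, 0.994, 0.0, 0.001]
ft_force: [3.1, 1.8, 8.0]
grip_width: 0.257
grasp_force: 49.2
```

>>> jog_arm(increments=[[0,0,0.0003,0,0,0,-0.8],[0,0,0.0006,0,0,0,-0.8],[0,0,0.001,0,0,0,-0.8]])

```text
clock: 23.57
position: [0.5834, 0.0206, 0.0894]
ee_rot: [0.106, 0.994, 0.0, 0.001]
ft_force: [1.3, 1.6, 9.4]
grip_width: 0.258
grasp_force: 49.2
```

>>> jog_arm(increments=[[0,0,0,0,0,0,-0.8]])

```text
clock: 23.65
position: [0.5834, 0.0207, 0.0893]
ee_rot: [0.106, 0.994, 0.0, 0.001]
ft_force: [3.7, 2.0, 8.1]
grip_width: 0.254
grasp_force: 49.2
```

>>> jog_arm(increments=[[0,0,0,0,0,0,-0.8]])

```text
clock: 23.73
position: [0.5834, 0.0207, 0.0893]
ee_rot: [0.106, 0.994, 0.0, 0.001]
ft_force: [3.3, 2.6, 8.4]
grip_width: 0.263
grasp_force: 49.2
```

>>> jog_arm(increments=[[0,0,0.0004,0,0,0,-0.8],[0,0,0.0008,0,0,0,-0.8],[0,0,0.0011,0,0,0,-0.8]])

```text
clock: 23.98
position: [0.5834, 0.0206, 0.0883]
ee_rot: [0.106, 0.994, 0.0, 0.001]
ft_force: [2.0, 1.7, 9.8]
grip_width: 0.255
grasp_force: 49.3
```

>>> jog_arm(increments=[[0,0,0,0,0,0,-0.8]])

```text
clock: 24.07
position: [0.5834, 0.0207, 0.0883]
ee_rot: [0.106, 0.994, 0.0, 0.001]
ft_force: [3.7, 1.4, 8.5]
grip_width: 0.26
grasp_force: 49.3
```

>>> jog_arm(increments=[[0,0,0,0,0,0,-0.8]])

```text
clock: 24.15
position: [0.5834, 0.0207, 0.0883]
ee_rot: [0.106, 0.994, 0.0, 0.001]
ft_force: [2.3, 2.6, 8.9]
grip_width: 0.261
grasp_force: 49.3
```

>>> jog_arm(increments=[[0,0,0,0,0,0,-0.8]])

```text
clock: 24.23
position: [0.5834, 0.0207, 0.0883]
ee_rot: [0.106, 0.994, 0.0, 0.001]
ft_force: [3.0, 1.6, 9.8]
grip_width: 0.258
grasp_force: 49.3
```

>>> jog_arm(increments=[[0,0,0.0002,0,0,0,-0.8],[0,0,0.0004,0,0,0,-0.8],[0,0,0.0004,0,0,0,-0.8]])

```text
clock: 24.48
position: [0.5834, 0.0207, 0.0879]
ee_rot: [0.106, 0.994, 0.0, 0.001]
ft_force: [2.8, 2.5, 10.0]
grip_width: 0.255
grasp_force: 49.4
```

>>> jog_arm(increments=[[0,0,0,0,0,0,0.1],[0,0,0,0,0,0,0.3],[0,0,0,0,0,0,0.5],[0,0,0,0,0,0,0.6],[0,0,0,0,0,0,0.6]])

```text
clock: 24.9
position: [0.5822, 0.0203, 0.0867]
ee_rot: [0.106, 0.994, -0.0, -0.001]
ft_force: [0.8, 0.4, -0.1]
grip_width: 0.804
grasp_force: 0.0
```

>>> jog_arm(increments=[[0,0,-0.03,0,0,0,0.6],[0,0,-0.06,0,0,0,0.6],[0,0,-0.1,0,0,0,0.6],[0,0,-0.12,0,0,0,0.6],[0,0,-0.12,0,0,0,0.6]])

```text
clock: 25.32
position: [0.5848, 0.0201, 0.212]
ee_rot: [0.106, 0.994, 0.001, 0.003]
ft_force: [-0.7, 0.4, -0.6]
grip_width: 0.797
grasp_force: 0.0
```

```bash
python3 - <<'E'
from h import *
o=get_obs();print(o['clock'],o['position'],o['ft_force'],o['grip_width'])
np.set_printoptions(precision=4,suppress=True)
for n in('side','scene'):
    c=cam(n,n+'12');D=c['depth'];v,u=np.indices(D.shape);K=c['K'];h=cv2.cvtColor(c['color'],cv2.COLOR_RGB2HSV)
    W=(np.stack([(u-K[0,2])/K[0,0]*D,(v-K[1,2])/K[1,1]*D,D],-1)-c['t'])@c['R']
    bl=(abs(h[...,0].astype(int)-110)<12)&(h[...,1]>120)&(abs(W[...,0]-.62)<.06)&(abs(W[...,1]-.015)<.05)
    kn=(c['color'].max(-1)<70)&(np.hypot(W[...,0]-.584,W[...,1]-.021)<.025)&(W[...,2]<.2)
    red=((h[...,0]<6)|(h[...,0]>174))&(h[...,1]>150)&(abs(W[...,0]-.58)<.06)&(abs(W[...,1]-.11)<.05)&(W[...,2]>.05)
    print(n,'blue z',np.percentile(W[bl][:,2],[5,50,95]),'knob top',np.percentile(W[kn][:,2],[50,97]) if kn.any() else 0,'red',W[red].mean(0),np.ptp(W[red],0))
E
```

```text
25.3167 [0.58477331 0.02010484 0.21201676] [-0.73512751  0.3662567  -0.56095727] 0.7967189262482175
side blue z [0.0626 0.0773 0.0877] knob top [0.0937 0.1074] red [0.5797 0.1076 0.0952] [0.0181 0.0153 0.0145]
scene blue z [0.0671 0.0777 0.0871] knob top [0.096  0.1076] red [0.5886 0.1177 0.0952] [0.0158 0.0173 0.0137]
```

>>> jog_arm(increments=[[0.03,0,0,0,0,0,0],[0.064,0,0,0,0,0,-0.5],[0.064,0.03,0,0,0,0,-1],[0.064,0.06,0,0,0,0,-1],[0.064,0.0905,0,0,0,0,-1]])

```text
clock: 25.83
position: [0.5379, 0.1233, 0.206]
ee_rot: [0.106, 0.994, 0.0, -0.001]
ft_force: [0.2, 0.2, -0.3]
grip_width: 0.085
grasp_force: 0.0
```

>>> jog_arm(increments=[[0,0,0,0,0,0,-1],[0,0,0,0,0,0,-1],[0,0,0,0,0,0,-1],[0,0,0,0,0,0,-1]])

```text
clock: 26.17
position: [0.5388, 0.121, 0.2064]
ee_rot: [0.107, 0.994, -0.001, -0.001]
ft_force: [0.3, -0.6, 0.5]
grip_width: -0.0
grasp_force: 0.0
```

```bash
python3 - <<'E'
from h import *
np.set_printoptions(precision=4,suppress=True)
c=cam('wrist','w13');o=get_obs();print(o['clock'],o['position'],o['grip_width'])
D=c['depth'];v,u=np.indices(D.shape);K=c['K'];h=cv2.cvtColor(c['color'],cv2.COLOR_RGB2HSV)
W=(np.stack([(u-K[0,2])/K[0,0]*D,(v-K[1,2])/K[1,1]*D,D],-1)-c['t'])@c['R']
red=((h[...,0]<6)|(h[...,0]>174))&(h[...,1]>150)&(np.hypot(W[...,0]-.58,W[...,1]-.114)<.04)
print('red',red.sum(),W[red].mean(0) if red.any() else '',np.percentile(W[red],[2,98],0) if red.any() else '')
bl=(abs(h[...,0].astype(int)-110)<12)&(h[...,1]>120)&(abs(W[...,0]-.6)<.06)&(abs(W[...,1]-.015)<.05);print('arm',bl.sum(),np.percentile(W[bl][:,2],[10,50,90]) if bl.any() else '')
kn=(c['color'].max(-1)<60)&(np.hypot(W[...,0]-.583,W[...,1]-.021)<.02)&(W[...,2]<.13);print('knob',kn.sum(),np.percentile(W[kn][:,2],[10,50,90]) if kn.any() else '')
d=dict(np.load('pics/d1.npz'));s=dict(np.load('pics/s1.npz'));print('canister lid',pxz(d,228.5,142,.089),pxz(s,369,222,.089))
E
```

```text
26.2167 [0.5389 0.121  0.2066] 0.0025078427307607238
red 362 [0.5736 0.1146 0.0931] [[0.5682 0.1023 0.0857]
 [0.5822 0.1248 0.099 ]]
arm 1103 [0.0678 0.0755 0.0769]
knob 806 [0.0844 0.1031 0.1046]
canister lid [0.4647 0.3258 0.089 ] [0.4743 0.3395 0.089 ]
```

>>> jog_arm(increments=[[0,0.001,0.035,0,0,0,-1],[0,0.001,0.07,0,0,0,-1],[0,0.001,0.1,0,0,0,-1],[0,0.001,0.12,0,0,0,-1],[0,0.001,0.128,0,0,0,-1]])

```text
clock: 26.63
position: [0.5375, 0.1219, 0.0761]
ee_rot: [0.106, 0.994, -0.001, -0.002]
ft_force: [-1.1, -0.7, 0.2]
grip_width: -0.002
grasp_force: 0.0
```

>>> jog_arm(increments=[[0,0,0,0,0,0,-1],[-0.005,0,0,0,0,0,-1],[-0.01,0,0,0,0,0,-1],[-0.015,0,0,0,0,0,-1],[-0.02,0,0,0,0,0,-1]])

```text
clock: 27.05
position: [0.5601, 0.1192, 0.0803]
ee_rot: [0.106, 0.994, 0.001, 0.001]
ft_force: [-2.7, 0.4, 1.8]
grip_width: -0.002
grasp_force: 1.6
```

>>> jog_arm(increments=[[-0.005,0,0,0,0,0,-1],[-0.01,0,0,0,0,0,-1],[-0.015,0,0,0,0,0,-1],[-0.02,0,0,0,0,0,-1],[-0.025,0,0,0,0,0,-1]])

```text
clock: 27.47
position: [0.5839, 0.1138, 0.0791]
ee_rot: [0.106, 0.994, 0.0, 0.0]
ft_force: [-1.4, 0.2, 0.7]
grip_width: -0.0
grasp_force: 0.7
```

>>> jog_arm(increments=[[-0.005,0,0,0,0,0,-1],[-0.01,0,0,0,0,0,-1],[-0.015,0,0,0,0,0,-1],[-0.02,0,0,0,0,0,-1],[-0.025,0,0,0,0,0,-1]])

```text
clock: 27.88
position: [0.6081, 0.1085, 0.0789]
ee_rot: [0.106, 0.994, -0.0, -0.0]
ft_force: [-1.3, -0.0, -0.4]
grip_width: -0.001
grasp_force: 0.6
```

>>> jog_arm(increments=[[-0.002,0,0,0,0,0,-1],[-0.004,0,0,0,0,0,-1],[-0.005,0,0,0,0,0,-1],[-0.005,0,0,0,0,0,-1]])

```text
clock: 28.22
position: [0.6128, 0.1076, 0.0791]
ee_rot: [0.106, 0.994, 0.0, 0.0]
ft_force: [-0.9, -0.1, -0.6]
grip_width: -0.002
grasp_force: 0.2
```

>>> jog_arm(increments=[[-0.001,0,0,0,0,0,-1],[-0.002,0,0,0,0,0,-1],[-0.002,0,0,0,0,0,-1]])

```text
clock: 28.47
position: [0.6147, 0.1073, 0.0791]
ee_rot: [0.106, 0.994, 0.0, 0.0]
ft_force: [-0.9, 0.6, -0.7]
grip_width: 0.001
grasp_force: 0.5
```

Still no stop; I'll continue in small steps.

>>> jog_arm(increments=[[-0.001,0,0,0,0,0,-1],[-0.002,0,0,0,0,0,-1],[-0.002,0,0,0,0,0,-1]])

```text
clock: 28.72
position: [0.6151, 0.1072, 0.0789]
ee_rot: [0.106, 0.994, 0.0, -0.002]
ft_force: [-9.9, 2.1, 4.9]
grip_width: 0.002
grasp_force: 4.8
```

>>> jog_arm(increments=[[-0.001,0,0,0,0,0,-1],[-0.002,0,0,0,0,0,-1],[-0.002,0,0,0,0,0,-1]])

```text
clock: 28.97
position: [0.6154, 0.1072, 0.0787]
ee_rot: [0.105, 0.994, 0.0, -0.004]
ft_force: [-18.4, 1.9, 10.5]
grip_width: 0.0
grasp_force: 9.4
```

>>> jog_arm(increments=[[-0.001,0,0,0,0,0,-1],[-0.001,0,0,0,0,0,-1],[-0.001,0,0,0,0,0,-1]])

```text
clock: 29.22
position: [0.6155, 0.1072, 0.0787]
ee_rot: [0.105, 0.994, 0.0, -0.005]
ft_force: [-23.5, 2.9, 14.2]
grip_width: 0.0
grasp_force: 11.6
```

Hard stop reached at X≈.579. I'll back off, rise clear and check everything.

>>> jog_arm(increments=[[0.01,0,0,0,0,0,-1],[0.03,0,0,0,0,0,-1],[0.05,0,0,0,0,0,-1],[0.06,0,-0.03,0,0,0,-1],[0.065,0,-0.06,0,0,0,-1]])

```text
clock: 29.63
position: [0.5538, 0.1199, 0.1386]
ee_rot: [0.105, 0.994, -0.001, -0.001]
ft_force: [-0.1, 0.2, 1.3]
grip_width: -0.002
grasp_force: 0.0
```

>>> jog_arm(increments=[[0,0,-0.04,0,0,0,-1],[0,0,-0.08,0,0,0,-1],[0.03,-0.02,-0.1,0,0,0,-1],[0.06,-0.04,-0.1,0,0,0,-1],[0.06,-0.06,-0.1,0,0,0,-1]])

```text
clock: 30.05
position: [0.4822, 0.0742, 0.2403]
ee_rot: [0.105, 0.995, 0.002, 0.0]
ft_force: [0.6, 0.3, -0.1]
grip_width: -0.002
grasp_force: 0.0
```

>>> jog_arm(increments=[[0,0,0,0,0,0,-1],[0,0,0,0,0,0,-1],[0,0,0,0,0,0,-1]])

```text
clock: 30.3
position: [0.4852, 0.0741, 0.2392]
ee_rot: [0.106, 0.994, 0.0, 0.0]
ft_force: [-0.5, 0.7, -0.8]
grip_width: 0.0
grasp_force: 0.0
```

```bash
python3 - <<'E'
from h import *
from m import run
run('w14')
for n,f in(('side','side12'),('scene','scene12')):
    c=cam(n,n+'14');b=np.load('pics/%s.npz'%f)
    D=c['depth'];v,u=np.indices(D.shape);K=c['K'];h=cv2.cvtColor(c['color'],cv2.COLOR_RGB2HSV)
    W=(np.stack([(u-K[0,2])/K[0,0]*D,(v-K[1,2])/K[1,1]*D,D],-1)-c['t'])@c['R']
    near=(abs(W[...,0]-.61)<.08)&(abs(W[...,1]-.11)<.05)&(W[...,2]>.05)&(W[...,2]<.12)
    red=((h[...,0]<6)|(h[...,0]>174))&(h[...,1]>150)&near
    bl=(abs(h[...,0].astype(int)-110)<12)&(h[...,1]>120)&(abs(W[...,0]-.62)<.06)&(abs(W[...,1]-.015)<.05)
    kn=(c['color'].max(-1)<70)&(np.hypot(W[...,0]-.584,W[...,1]-.021)<.025)&(W[...,2]<.13)
    print(n,'red',red.sum(),W[red].mean(0),'blue',np.percentile(W[bl][:,2],[5,50,95]),'knob',np.percentile(W[kn][:,2],[50,97]))
E
```

```text
pad 73 [573.   18.7] [ 6.9 21. ] 8.5 z [0.0302 0.0336 0.0348]
knob none
bar 2142 [518.7  33.4] [ 28.1 122.5] 78.0 z [0.0243 0.0258 0.0271]
30.35 [0.4852 0.0743 0.239 ]
side red 42 [0.6353 0.0957 0.0948] blue [0.0622 0.0774 0.0875] knob [0.0932 0.1072]
scene red 39 [0.6442 0.1052 0.0944] blue [0.0651 0.0778 0.0875] knob [0.0981 0.1069]
```

```bash
python3 -c "
from workcell import workorder;print(workorder.hand_in())"
```

```text
the job is handed in; nothing more can be done
None
```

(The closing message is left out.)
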